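# Slide the shallow cork tray under the bottle stand

### The job

Slide the shallow tray of corks, not the deep one, under the low bottle stand through its open front, the side nearest the trays. It should end up lying flat on the bench, roughly straight, with its whole box beneath the board and its handle sticking out of the front. Keep it level on the way so that no corks would spill, and leave the deep tray where it is.

Things in the scene. Friction and masses are not known exactly. Their poses are not given: they have to be found in the camera images.
- stand: Fixed pine stand: board 180 (x) by 210 mm (y), underside 52, top 70 mm above bench, on four 22 mm corner posts (166 mm clear between in y). Front and back open, no stop. On top two scalloped rails to 92 mm high and, over the rear half (x 5 to 66 mm), a lying bottle to 142 mm high. Origin: on the bench under the board's centre; x points from open front (x = -90, facing the trays) to back.
- shallow_tray: Loose pine tray of corks, about 0.3 kg, the lower of two trays: box 120 (x) by 110 (y) by 42 mm high. A straight wooden tongue handle runs out of the front from x = -60 to -150 mm, 14 mm thick in y, 2 to 40 mm above the bench; pinch it from above. Origin: centre of the box's underside; x points from handle to box. Starts with the handle away from the stand.
- shallow_tray_handle (a point): Point to grip on the shallow tray's handle: in the middle of its thickness, 130 mm from the tray's centre, 25 mm above the bench. Axes as the tray's.
- deep_tray: Bystander: the same tray and handle, but with a box 70 mm high, too tall for the stand. To be left alone. Origin and axes as for the shallow tray.
Mind the look-alikes: they are no part of the job. Leave any pink or white look-alike of the shallow_tray alone.

How it is judged:
By the outcome, as a careful person would: the job done as asked, in the order asked, and still so for the second after the job is handed in, with the robot touching nothing.
It also fails if it takes over 42 s, if anything falls off the work surface, if the arm or the gripper's body presses on something with over 40 N, if the wrist force passes 120 N, or if a joint passes its speed limit or range.

### The arm

A 6-joint arm with a two-finger parallel gripper is mounted at the origin on the work surface. World frame = base frame: x ahead of the robot, y to its left, z up, the work surface at z = 0. Lengths are in m, angles in degrees, forces in N, time in s.
With the tool pointing down it reaches from about 0.25 to 0.8 m from the base axis. Payload 8.5 kg.
Tool frame: the origin (TCP) lies at the very end of the fingers, on their centre line; the grasp point (between the pads) lies 19 mm behind it (robot.hold_point_z is the distance from the TCP to the grasp point, in m); z points along the fingers, y is the direction in which the jaws open and shut (so a half turn about z gives the same grasp; the last joint's range is limited). The gripper opens to 85 mm and grips with 20 to 120 N. Pads are 22 mm wide; open, the fingers measure 114 mm over their backs; the gripper's body (76 mm by 85 mm) begins 54 mm behind the grasp point. The pads swing forward as they close: fully open they stand 13 mm farther back than shut.
Start: joints at [-76.719, 13.648, -0.773, 75.585, 0, 90], TCP at [0.121, -0.511, 0.231] pointing down, gripper open.
Joint ranges: [-152.45, 152.45], [-59.26, 108.67], [-65.41, 83.53], [-104.44, 129.93], [-82.83, 76.93], [-180, 180]. Speed limits (degrees/s): [127.2, 127.2, 159.86, 180, 180, 180].

### API

Orientations are given as [roll, pitch, yaw] about the fixed x, y, z axes, in that order (R = Rz(yaw) Ry(pitch) Rx(roll)).
In Python, from cell import robot, camera gives the robot as it stands.
- The arm moves only by the tool jog_arm, never from a script. Its argument "plan" is one flat list of numbers, 7 for each row, row after row: the shift along the tool's x, y, z in mm, then the turn, a rotation vector about the tool's x, y, z in degrees, then the finger opening in mm, from 0 to 85.4. A call has exactly 8 rows; each row shifts and turns the commanded pose from where the row before left it, along the tool's axes as they then stand; what a row does not reach is not made up. A row lasts 1/12 s, in which the tool goes at most 41.7 mm and 7.16 degrees, less where a joint would pass 70% of its speed; a pose out of reach is approached as far as the arm can. A call is refused whole if a number of a shift passes 41.7 or a number of a turn 7.16, either way. A call with a gripper value outside its range is refused whole. The fingers move at their own pace and stop on an object; "newtons" is the grip in N (left out, the last holds). Time passes only in rows, so rows that do not move let the fingers close, or fill a call up. It gives the time, the measured TCP pose, the force and the opening at its end, in the units of the state.
- robot.get_state(): the state, without advancing time (a new reading comes with each control period).
- camera(name): name is "scene" or "side" or "wrist"; returns a dict with "image" (400x640x3 uint8, red, green, blue), "fx", "fy", "cx", "cy" (pixels), "k1" (the pictures are not rectified: a ray, as slopes to the right and down, at radius r is drawn at 1 + k1 r^2 times it, then the intrinsics apply), "extrinsics" (4x4, takes a point from camera to world coordinates). Camera axes: x right, y down, z forward; pixel columns grow to the right and rows downward; lengths in m; the calibration is good to about 2 mm. A picture is of the moment at which its call begins. There is no depth.
- robot.close_job(): hands the job in, once; it reports no verdict.
The state is a dict: "time_s": time; "qpos": joint angles; "joint_vel": joint speeds; "effort": joint torques, N m; "tool_pos": TCP position; "tool_rot": TCP orientation; "wrist_force": force on the tool from outside, world axes, zero at the start; "moment": the same for the moment, N m; "grip_width": finger opening in m.
Only numpy, scipy, OpenCV 4.12 (cv2) and the standard library are available. Lean on these libraries where they do the work, as an engineer would, in place of code of your own. Each camera call takes 0.05 s, during which the arm holds its last target. There are 200 camera calls.

## Working session

There is one attempt and no reset: what is moved stays moved. The work goes in short steps, Python scripts to look and compute and a tool call to move; the robot and the scene stay as the last step left them, time stands still between calls to the robot, and variables do not carry over. Pictures are saved under pics/ and viewed, about 8 in all and at most 12, crops included, and the job is handed in when it is done.

Besides the shell and the picture viewer there is one more tool, called after "Call:" in YAML: its name, and indented under it one key for each argument. jog_arm: Moves the arm, as the interface text tells. Its arguments: {"type":"object","properties":{"plan":{"type":"array"},"newtons":{"type":"number"}},"required":["plan"]}

```bash
mkdir -p pics; ls; cat > h.py <<'E'
import numpy as np, cv2
from cell import robot, camera
def snap(n,fn):
    c=camera(n); cv2.imwrite('pics/'+fn+'.png',c['image'][:,:,::-1]); np.save('pics/'+fn+'.npy',c,allow_pickle=True); return c
def load(fn): return np.load('pics/'+fn+'.npy',allow_pickle=True).item()
def ray(c,u,v):
    d=np.array([(u-c['cx'])/c['fx'],(v-c['cy'])/c['fy']]); s=d.copy()
    for _ in range(20): s=d/(1+c['k1']*(s@s))
    E=np.array(c['extrinsics']); return E[:3,3],E[:3,:3]@np.array([s[0],s[1],1])
def onz(c,u,v,z):
    o,d=ray(c,u,v); return o+d*(z-o[2])/d[2]
def proj(c,p):
    E=np.array(c['extrinsics']); q=E[:3,:3].T@(np.array(p)-E[:3,3]); s=q[:2]/q[2]; s=s*(1+c['k1']*(s@s))
    return s[0]*c['fx']+c['cx'],s[1]*c['fy']+c['cy']
E
python3 - <<'E'
from h import *
import cv2
a=snap('scene','scene0');b=snap('side','side0')
s=robot.get_state();print(s)
for c in (a,b): print(np.round(c['extrinsics'],3).tolist(),c['fx'],c['cx'],c['cy'],c['k1'])
E
```

```text
pics
{'time_s': 0.1, 'qpos': array([-7.67198958e+01,  1.36772479e+01, -8.12098606e-01,  7.55853427e+01,
       -1.53872624e-03,  8.99997817e+01]), 'joint_vel': array([-0.04709471, -0.07637532,  0.2106032 ,  0.03707855,  0.02296177,
        0.03761933]), 'effort': array([-2.11221218e-04, -5.39720714e+01,  3.46998739e+01,  1.35146288e-02,
       -3.62754997e-05,  2.15429014e-05]), 'tool_pos': array([ 0.12050285, -0.51059064,  0.23074451]), 'tool_rot': array([-1.79925311e+02,  1.53844032e-03,  1.32803246e+01]), 'wrist_force': array([ 0.0857926 ,  0.06706467, -0.75129492]), 'moment': array([ 0.02700606, -0.03424652, -0.00997064]), 'grip_width': 0.08531375792970289}
[[0.586, 0.524, -0.619, 1.214], [0.81, -0.394, 0.434, -0.629], [-0.017, -0.755, -0.655, 0.886], [0.0, 0.0, 0.0, 1.0]] 513.2781685285107 317.506250026047 199.10922738309873 0.015807962656519185
[[-0.996, -0.063, 0.057, 0.379], [-0.084, 0.661, -0.745, 0.693], [0.01, -0.747, -0.664, 0.716], [0.0, 0.0, 0.0, 1.0]] 372.1502472529788 322.6914752782883 196.17381020048293 -0.07512223060730135
```

View pics/scene0.png

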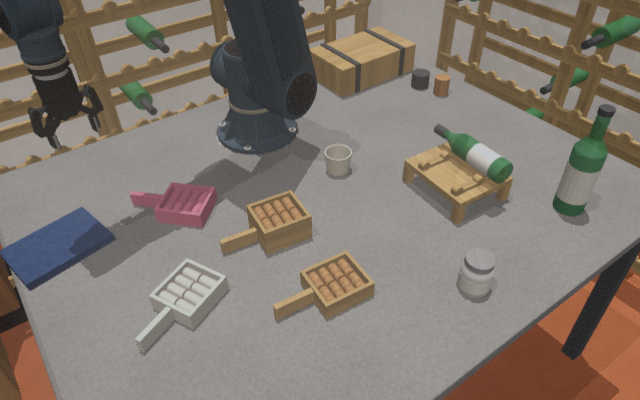

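View pics/side0.png

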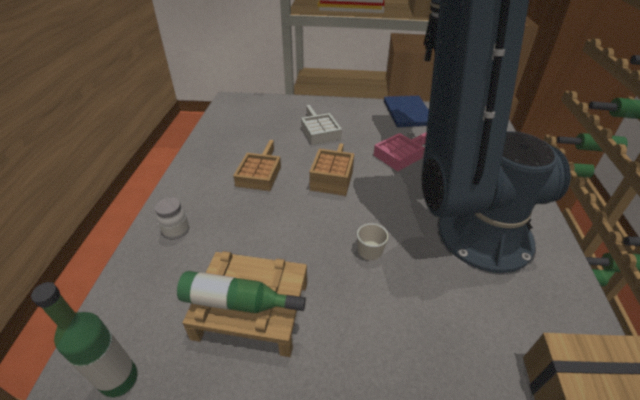

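Candidates for the shallow tray in the scene view are pine A (280,222), pine B (337,285), pink (187,205) and white (190,292). Pink and white are ruled out. In the side view, B (258,170) has lower walls than A (332,170), so B looks like the shallow one. I'll check with a close crop.

```bash
python3 - <<'E'
from h import *
a=cv2.imread('pics/scene0.png');b=cv2.imread('pics/side0.png')
t=cv2.resize(a[185:325,215:385],None,fx=4,fy=4,interpolation=cv2.INTER_CUBIC)
cv2.imwrite('pics/cropA.png',t)
t=cv2.resize(a[115:225,390:520],None,fx=3,fy=3,interpolation=cv2.INTER_CUBIC)
u=cv2.resize(b[245:355,180:310],None,fx=3,fy=3,interpolation=cv2.INTER_CUBIC)
cv2.imwrite('pics/cropS.png',np.hstack([t,u]))
E
```

```text
(no output)
```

View pics/cropA.png

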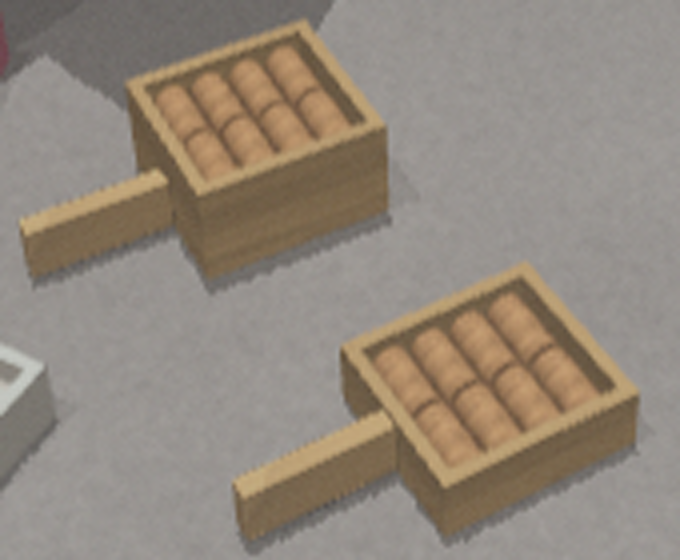

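View pics/cropS.png

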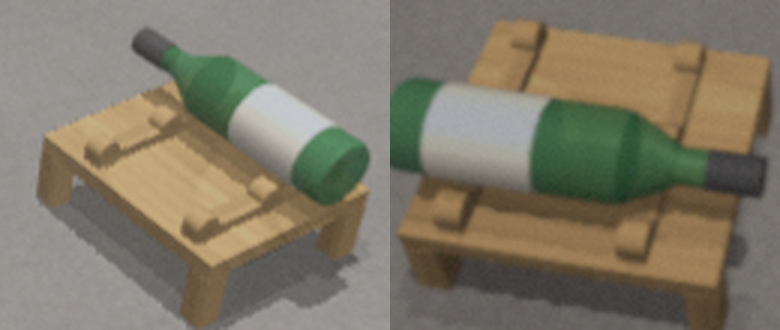

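Crop A shows B's walls at about half A's height, so B is the shallow tray. Crop S shows the stand's open front at the left-front of the scene view. I'll measure now.

```bash
python3 - <<'E'
from h import *
a=load('scene0');b=load('side0')
def P(c,u,v,z,n): 
    p=onz(c,u,v,z); print(n,np.round(p[:2]*1000,1)); return p
t=[P(a,215+x/4-.4,185+y/4-.4,.042,'tray') for x,y in [(342,348),(527,265),(638,395),(445,487)]]
h=P(a,215+245/4-.4,185+488/4-.4,.040,'hend');r=P(a,215+385/4-.4,185+418/4-.4,.040,'hroot')
s=[P(a,390+x/3-.3,115+y/3-.3,.07,'standA') for x,y in [(45,138),(208,265),(368,190)]]
q=[P(b,180+(x-390)/3-.3,245+y/3-.3,.07,'standB') for x,y in [(497,22),(770,60),(720,287),(402,237)]]
ang=lambda p,q: np.degrees(np.arctan2(*(q-p)[1::-1]))
c=np.mean(t,0);print('tray c',c,'yaw',ang(t[0],t[1]),ang(t[3],t[2]),ang(t[0],t[3])-0,ang(h,r),ang(h,c),'len',np.linalg.norm(h-c))
print('standA c',(s[0]+s[2])/2,ang(s[1],s[2]),ang(s[0],s[1]))
print('standB c',np.mean(q,0),ang(q[0],q[3]),ang(q[1],q[2]),ang(q[0],q[1]))
# deep
d=[P(a,215+x/4-.4,185+y/4-.4,.070,'deep') for x,y in [(128,82),(305,22),(387,127),(203,192)]]
for z in (0,):P(a,215+35/4,185+280/4,z,'deephend')
for n,u,v in [('jar',477,290),('cup',338,168),('bot',570,208)]:P(a,u,v,0,n)
E
```

```text
tray [ 588.  -240.7]
tray [ 599.6 -122.8]
tray [ 707.9 -134. ]
tray [ 695.1 -251. ]
hend [ 633.9 -331.8]
hroot [ 639.6 -248.8]
standA [456.7 185.4]
standA [658.2 172.1]
standA [672.9 349.6]
standB [657.4 179.3]
standB [450.1 194.6]
standB [460.4 370.7]
standB [666.5 358.2]
tray c [ 0.64763564 -0.18711853  0.042     ] yaw 84.3398039085897 83.77255663770606 -5.492162340002676 86.07923999463782 84.57047794288303 len 0.1453508370701534
standA c [0.5647755  0.26749213 0.07      ] 85.28528386988204 -3.7807233882475013
standB c [0.55859015 0.27569317 0.07      ] 87.0750479082561 86.6574511794619 175.75715266570717
deep [ 358.8 -238.1]
deep [ 376.1 -122.1]
deep [ 484.7 -136.7]
deep [ 466.2 -251.2]
deephend [ 407.2 -336.2]
jar [829.5  57.2]
cup [303.5  82.1]
bot [791.5 449.5]
```

Estimates: shallow tray at (648,-187) with yaw 84.5°, stand at (562,271) with yaw about 86°, grip point near (635,-316). I'll turn the tool 71° and go above the handle.

Call:
jog_arm:
  plan: [0, 0, 0, 0, 0, -7.1, 85, 0, 0, 0, 0, 0, -7.1, 85, 0, 0, 0, 0, 0, -7.1, 85, 0, 0, 0, 0, 0, -7.1, 85, 0, 0, 0, 0, 0, -7.1, 85, 0, 0, 0, 0, 0, -7.1, 85, 0, 0, 0, 0, 0, -7.1, 85, 0, 0, 0, 0, 0, -7.1, 85]
  newtons: 60

```text
time_s: 0.77
tool_pos: [0.1205, -0.5107, 0.2309]
tool_rot: [-180.0, -0.0, 70.4]
wrist_force: [-1.2, -0.2, 0.2]
grip_width: 0.0852
```

Call:
jog_arm:
  plan: [0, 0, 0, 0, 0, -7.1, 85, 0, 0, 0, 0, 0, -7.1, 85, 17, 35, 0, 0, 0, 0, 85, 17, 35, 0, 0, 0, 0, 85, 17, 35, 0, 0, 0, 0, 85, 17, 35, 0, 0, 0, 0, 85, 17, 35, 0, 0, 0, 0, 85, 17, 35, 0, 0, 0, 0, 85]

```text
time_s: 1.43
tool_pos: [0.3412, -0.4293, 0.2311]
tool_rot: [-180.0, -0.0, 84.3]
wrist_force: [-0.1, -0.3, 0.1]
grip_width: 0.085
```

Call:
jog_arm:
  plan: [17, 35, 0, 0, 0, 0, 85, 17, 35, 0, 0, 0, 0, 85, 17, 35, 0, 0, 0, 0, 85, 17, 35, 0, 0, 0, 0, 85, 17, 35, 0, 0, 0, 0, 85, 17, 35, 0, 0, 0, 0, 85, 17, 35, 0, 0, 0, 0, 85, 0, 0, 0, 0, 0, 0, 85]

```text
time_s: 2.1
tool_pos: [0.6008, -0.3331, 0.229]
tool_rot: [-180.0, -0.1, 84.5]
wrist_force: [-1.8, 1.1, -1.0]
grip_width: 0.085
```

```bash
python3 - <<'E'
from h import *
c=snap('wrist','w1'); print(np.round(c['extrinsics'],3).tolist(),c['fx'],c['k1'])
s=robot.get_state();print(s['tool_pos'],s['tool_rot'])
E
```

```text
[[0.995, -0.092, -0.026, 0.607], [-0.096, -0.961, -0.259, -0.268], [-0.001, 0.26, -0.966, 0.373], [0.0, 0.0, 0.0, 1.0]] 323.9059621795652 -0.02212526244525107
[ 0.59818266 -0.33423353  0.22916782] [-1.79906760e+02 -7.20921134e-02  8.45079960e+01]
```

View pics/w1.png

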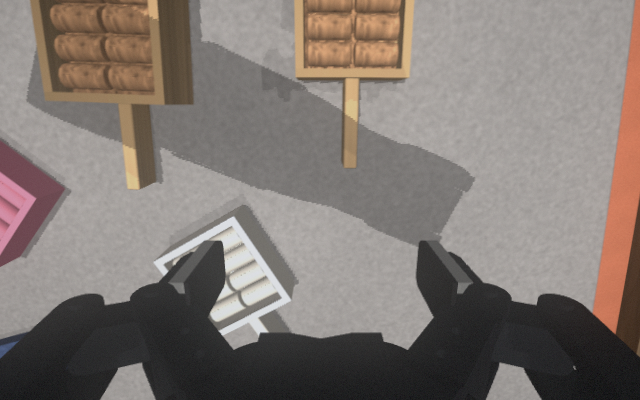

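The wrist view shows the shallow tray's handle running from (351,79) at the box to its end at (350,166). The box's front corners are (297,77) and (409,77). The white tray is behind, near (235,275).

```bash
python3 - <<'E'
from h import *
c=load('w1')
r=onz(c,351,79,.04);e=onz(c,349.5,166.5,.04);l=onz(c,297,77,.042);q=onz(c,409,77,.042)
ang=lambda p,q: np.degrees(np.arctan2(*(q-p)[1::-1]))
print(r,e,l,q,ang(e,r),ang(l,q)+90,np.linalg.norm(r-e),np.linalg.norm(l-q))
s=robot.get_state();print(s['tool_pos'])
yaw=np.radians((ang(l,q)+90+ang(e,r))/2);d=np.array([np.cos(yaw),np.sin(yaw)])
g=e[:2]+.02*d;print('grip',g,np.degrees(yaw),'tray c',(l+q)[:2]/2+.06*d)
dl=(g-s['tool_pos'][:2])*1000;y=np.radians(s['tool_rot'][2]);print('tool x,y',dl@[np.cos(y),np.sin(y)],dl@[np.sin(y),-np.cos(y)])
E
```

```text
[ 0.63873694 -0.24698542  0.04      ] [ 0.63093759 -0.33327332  0.04      ] [ 0.5866536  -0.24027276  0.042     ] [ 0.69466952 -0.2505061   0.042     ] 84.83521143590244 84.58800052056012 0.08663966135432895 0.10849957952325334
[ 0.59818266 -0.33423353  0.22916782]
grip [ 0.63278096 -0.31335845] 84.71160597823128 tray c [ 0.64619169 -0.18564482]
tool x,y 24.090542069851217 32.441598027683234
```

Call:
jog_arm:
  plan: [11, 16, 0, 0, 0, 0, 85, 11, 17, 0, 0, 0, 0, 85, 0, 0, 30, 0, 0, 0, 85, 0, 0, 30, 0, 0, 0, 85, 0, 0, 30, 0, 0, 0, 85, 0, 0, 30, 0, 0, 0, 85, 0, 0, 20, 0, 0, 0, 85, 0, 0, 0, 0, 0, 0, 85]

```text
time_s: 2.82
tool_pos: [0.6269, -0.3169, 0.0862]
tool_rot: [-179.5, -0.2, 84.2]
wrist_force: [-1.2, 0.2, -0.6]
grip_width: 0.0851
```

```bash
python3 - <<'E'
from h import *
c=snap('wrist','w2');s=robot.get_state();print(s['tool_pos'],s['tool_rot'])
for z in (.04,):
  for p in [(.6328,-.3134)]: print(proj(c,[*p,z]))
E
```

```text
[ 0.62808516 -0.31743956  0.08907112] [-1.79719159e+02 -1.03793677e-01  8.42377545e+01]
(np.float64(330.2434605306228), np.float64(207.49669310621465))
```

View pics/w2.png

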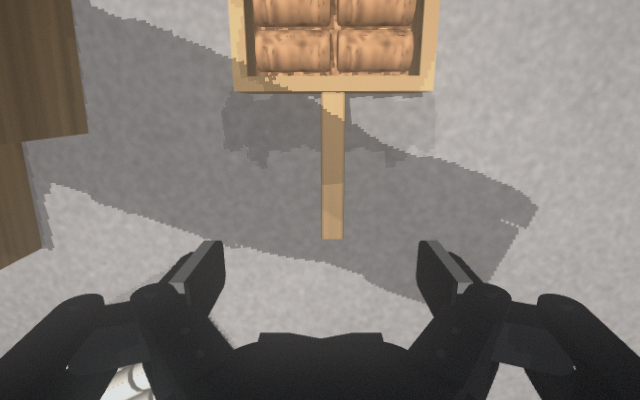

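The view shows the handle end at (332,239), just right of the jaw midline at about 322. That agrees with a correction of 4 mm in x and y. I'll descend and close.

Call:
jog_arm:
  plan: [4, 4, 20, 0, 0, 0, 85, 0, 0, 20, 0, 0, 0, 85, 0, 0, 20, 0, 0, 0, 85, 0, 0, 19, 0, 0, 0, 85, 0, 0, 0, 0, 0, 0, 85, 0, 0, 0, 0, 0, 0, 85, 0, 0, 0, 0, 0, 0, 0, 0, 0, 0, 0, 0, 0, 0]

```text
time_s: 3.53
tool_pos: [0.6359, -0.3149, 0.0147]
tool_rot: [179.8, 0.1, 84.3]
wrist_force: [0.6, -0.5, -0.7]
grip_width: 0.0634
```

Call:
jog_arm:
  plan: [0, 0, 0, 0, 0, 0, 0, 0, 0, 0, 0, 0, 0, 0, 0, 0, 0, 0, 0, 0, 0, 0, 0, 0, 0, 0, 0, 0, 0, 0, 0, 0, 0, 0, 0, 0, 0, 0, 0, 0, 0, 0, 0, 0, 0, 0, 0, 0, 0, 0, 0, 0, 0, 0, 0, 0]

```text
time_s: 4.2
tool_pos: [0.6348, -0.3142, 0.0126]
tool_rot: [180.0, 0.0, 84.3]
wrist_force: [-1.9, 0.4, 5.6]
grip_width: 0.0128
```

```bash
python3 - <<'E'
from h import *
c=snap('wrist','w3');s=robot.get_state();print(s['tool_pos'],s['tool_rot'],s['grip_width'])
E
```

```text
[ 0.6347631  -0.31425704  0.01259279] [1.79990691e+02 2.45615416e-03 8.42790181e+01] 0.012833447574481441
```

View pics/w3.png

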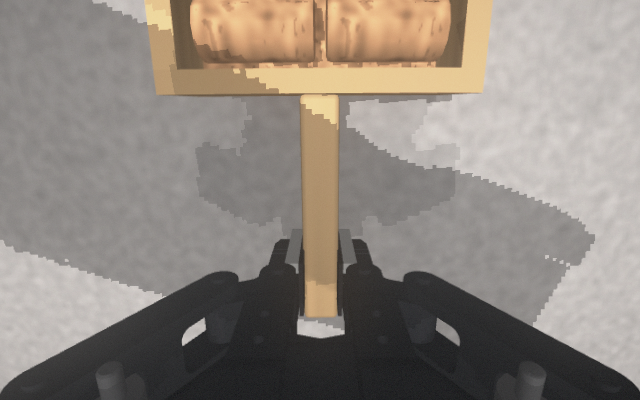

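The handle is pinched between the pads with the tray straight. Now I'll slide it toward the stand, drifting left, and stop short to look.

Call:
jog_arm:
  plan: [8, 0, 0, 0, 0, 0, 0, 16, -4, 0, 0, 0, 0, 0, 16, -8, 0, 0, 0, 0, 0, 16, -8, 0, 0, 0, 0, 0, 16, -8, 0, 0, 0, 0, 0, 16, -8, 0, 0, 0, 0, 0, 16, -8, 0, 0, 0, 0, 0, 16, -8, 0, 0, 0, 0, 0]

```text
time_s: 4.92
tool_pos: [0.5957, -0.1898, 0.0129]
tool_rot: [179.9, 0.1, 84.2]
wrist_force: [0.3, -3.8, 4.1]
grip_width: 0.0131
```

Call:
jog_arm:
  plan: [16, -8, 0, 0, 0, 0, 0, 16, -8, 0, 0, 0, 0, 0, 16, -8, 0, 0, 0, 0, 0, 16, -8, 0, 0, 0, 0, 0, 16, -8, 0, 0, 0, 0, 0, 16, -8, 0, 0, 0, 0, 0, 16, -8, 0, 0, 0, -1, 0, 8, -4, 0, 0, 0, -0.7, 0]

```text
time_s: 5.58
tool_pos: [0.5474, -0.0634, 0.0128]
tool_rot: [179.9, 0.0, 86.0]
wrist_force: [1.9, -4.1, 4.0]
grip_width: 0.0132
```

Call:
jog_arm:
  plan: [14, -7, 0, 0, 0, 0, 0, 0, 0, 0, 0, 0, 0, 0, 0, 0, 0, 0, 0, 0, 0, 0, 0, 0, 0, 0, 0, 0, 0, 0, 0, 0, 0, 0, 0, 0, 0, 0, 0, 0, 0, 0, 0, 0, 0, 0, 0, 0, 0, 0, 0, 0, 0, 0, 0, 0]

```text
time_s: 6.25
tool_pos: [0.5412, -0.0497, 0.0122]
tool_rot: [-180.0, -0.1, 86.0]
wrist_force: [-1.9, 5.9, 4.4]
grip_width: 0.0129
```

```bash
python3 - <<'E'
from h import *
c=snap('wrist','w4');snap('scene','s4');s=robot.get_state();print(s['tool_pos'],s['tool_rot'],s['grip_width'],s['wrist_force'])
E
```

```text
[ 0.54115975 -0.04970927  0.01220971] [-1.79967957e+02 -1.10529336e-01  8.59800590e+01] 0.012508981163549957 [-1.25667191  5.62562699  5.26411261]
```

View pics/s4.png

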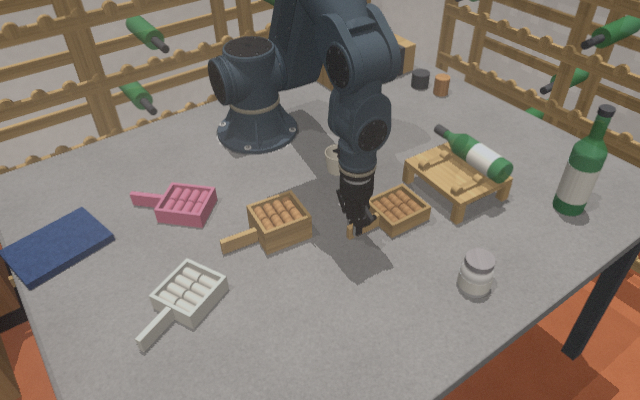

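View pics/w4.png

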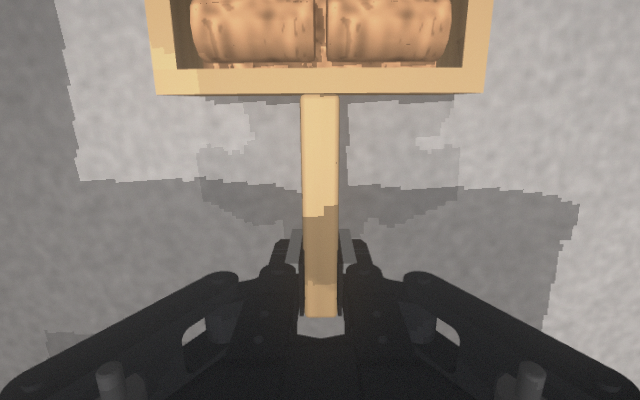

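The scene view shows the tray at (400,210), lined up in front of the stand, with the deep tray untouched at (280,222). The tray axis meets the stand's front within about 2 mm of its middle. About 189 mm of straight insertion remains.

Call:
jog_arm:
  plan: [12, 0, 0, 0, 0, 0, 0, 12, 0, 0, 0, 0, 0, 0, 12, 0, 0, 0, 0, 0, 0, 12, 0, 0, 0, 0, 0, 0, 12, 0, 0, 0, 0, 0, 0, 12, 0, 0, 0, 0, 0, 0, 12, 0, 0, 0, 0, 0, 0, 12, 0, 0, 0, 0, 0, 0]

```text
time_s: 7.02
tool_pos: [0.5488, 0.044, 0.0127]
tool_rot: [179.9, 0.2, 85.9]
wrist_force: [-0.1, -8.4, 9.3]
grip_width: 0.0131
```

```bash
python3 - <<'E'
from h import *
snap('scene','s5');b=snap('side','d5');s=robot.get_state();print(s['tool_pos'],s['tool_rot'],s['grip_width'],s['wrist_force'])
a=cv2.imread('pics/s5.png')[100:250,320:520];d=cv2.imread('pics/d5.png')[200:350,170:370]
cv2.imwrite('pics/c5.png',cv2.resize(np.hstack([a,d]),None,fx=2,fy=2,interpolation=cv2.INTER_CUBIC))
E
```

```text
[0.54895913 0.04588986 0.01259497] [1.79927030e+02 2.55793885e-02 8.59707817e+01] 0.012866654213537573 [0.01116356 2.03409111 3.57777209]
```

View pics/c5.png

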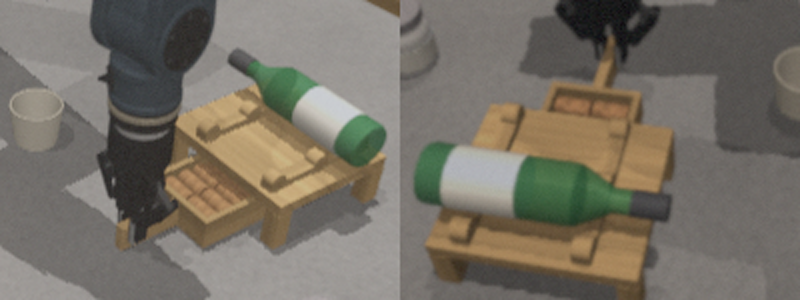

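The tray is entering the stand centrally between the posts, and contact forces are low. I'll push the remaining 94 mm.

Call:
jog_arm:
  plan: [12, 0, 0, 0, 0, 0, 0, 12, 0, 0, 0, 0, 0, 0, 12, 0, 0, 0, 0, 0, 0, 12, 0, 0, 0, 0, 0, 0, 12, 0, 0, 0, 0, 0, 0, 12, 0, 0, 0, 0, 0, 0, 12, 0, 0, 0, 0, 0, 0, 10, 0, 0, 0, 0, 0, 0]

```text
time_s: 7.78
tool_pos: [0.5554, 0.138, 0.0127]
tool_rot: [179.9, 0.2, 85.9]
wrist_force: [-0.7, -8.4, 10.2]
grip_width: 0.0127
```

```bash
python3 - <<'E'
from h import *
snap('scene','s6');b=snap('side','d6');s=robot.get_state();print(s['tool_pos'],s['tool_rot'],s['grip_width'],s['wrist_force'])
a=cv2.imread('pics/s6.png')[100:250,320:520];d=cv2.imread('pics/d6.png')[200:350,170:370]
cv2.imwrite('pics/c6.png',cv2.resize(np.hstack([a,d]),None,fx=2,fy=2,interpolation=cv2.INTER_CUBIC))
E
```

```text
[0.55559725 0.13963614 0.01260205] [1.79928044e+02 2.82920596e-02 8.59623303e+01] 0.012959108810892541 [-0.06809602  1.33860757  4.90077262]
```

View pics/c6.png

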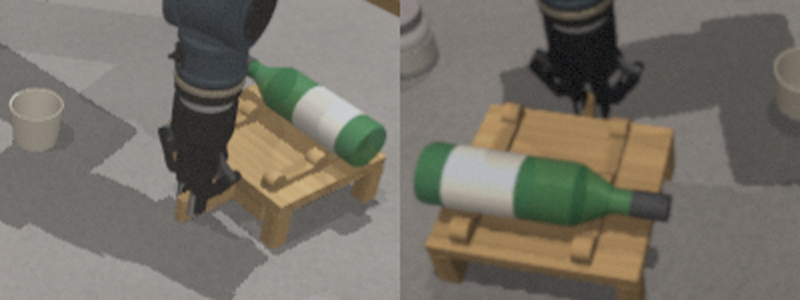

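The box is fully hidden under the board and only the handle shows at the front. I'll release and lift straight up, backing off a little.

Call:
jog_arm:
  plan: [0, 0, 0, 0, 0, 0, 60, 0, 0, 0, 0, 0, 0, 60, 0, 0, 0, 0, 0, 0, 60, 0, 0, 0, 0, 0, 0, 60, 0, 0, 0, 0, 0, 0, 60, 0, 0, -6, 0, 0, 0, 60, 0, 0, -12, 0, 0, 0, 60, 0, 0, -20, 0, 0, 0, 60]

```text
time_s: 8.55
tool_pos: [0.5532, 0.1393, 0.0496]
tool_rot: [-179.8, 0.1, 86.0]
wrist_force: [0.3, 0.1, -0.2]
grip_width: 0.0601
```

Call:
jog_arm:
  plan: [0, 0, -30, 0, 0, 0, 60, 0, 0, -30, 0, 0, 0, 60, 0, 0, -30, 0, 0, 0, 60, -20, 0, -30, 0, 0, 0, 60, -35, 0, -20, 0, 0, 0, 60, -35, 0, 0, 0, 0, 0, 60, -35, 0, 0, 0, 0, 0, 60, -25, 0, 0, 0, 0, 0, 60]

```text
time_s: 9.22
tool_pos: [0.5436, -0.0122, 0.1915]
tool_rot: [179.9, 0.0, 86.0]
wrist_force: [0.6, 0.2, 0.8]
grip_width: 0.0597
```

Call:
jog_arm:
  plan: [-35, 0, 0, 0, 0, 0, 60, -35, 0, 0, 0, 0, 0, 60, -35, 0, 0, 0, 0, 0, 60, -20, 0, 0, 0, 0, 0, 60, 0, 0, 0, 0, 0, 0, 60, 0, 0, 0, 0, 0, 0, 60, 0, 0, 0, 0, 0, 0, 60, 0, 0, 0, 0, 0, 0, 60]

```text
time_s: 9.88
tool_pos: [0.5352, -0.1337, 0.1905]
tool_rot: [180.0, -0.0, 86.0]
wrist_force: [0.0, -0.2, 0.7]
grip_width: 0.0602
```

```bash
python3 - <<'E'
from h import *
snap('scene','s7');snap('wrist','w7');s=robot.get_state();print(s['tool_pos'],s['grip_width'],s['wrist_force'])
a=cv2.imread('pics/s7.png')[110:270,380:520];d=cv2.imread('pics/w7.png')
cv2.imwrite('pics/c7.png',np.hstack([cv2.resize(a,(350,400),interpolation=cv2.INTER_CUBIC),d[:,150:600]]))
E
```

```text
[ 0.53523432 -0.13353807  0.19042069] 0.06041161213006799 [-0.79641345  0.21798312 -0.57138651]
```

View pics/c7.png

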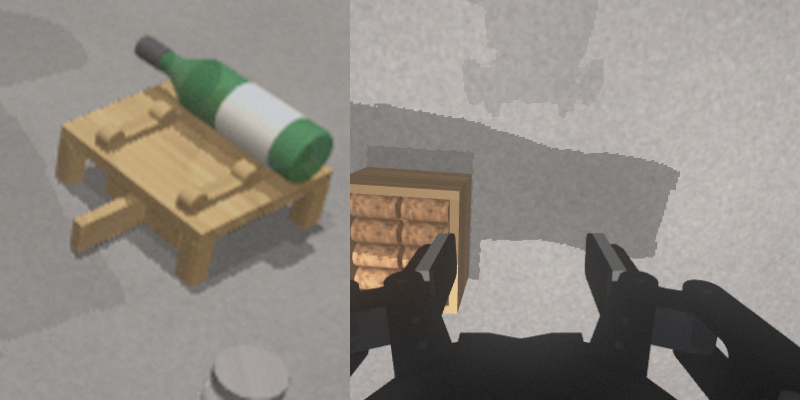

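```bash
python3 - <<'E'
from h import *
c=load('s7')
e=onz(c,380+78/2.5,110+222/2.5,.04)
f=[onz(c,380+x/2.5,110+y/2.5,.07) for x,y in [(63,125),(195,237)]]
m=(f[0]+f[1])/2; d=np.array([np.cos(np.radians(86)),np.sin(np.radians(86))])
r=(e-m)[:2]; print('handle out of front',-r@d,'lateral',r@[d[1],-d[0]],f)
i0=load('scene0')['image'].astype(int);i1=c['image'].astype(int)
print('deep region diff',np.abs(i0-i1)[190:255,220:315].mean())
E
python3 -c "
from cell import robot; print(robot.close_job())"
```

```text
handle out of front 0.058289299948814974 lateral 0.001316672357474447 [array([0.45521457, 0.18856107, 0.07      ]), array([0.66111628, 0.16535842, 0.07      ])]
deep region diff 12.964966261808367
the job is handed in; nothing more can be done
None
```

The shallow tray of corks is under the bottle stand, and the job is handed in. I pinched its handle from above, slid it flat along the bench in through the open front, then released it and backed the arm clear. This took about 10 s of the 42 s allowed.

- **Tray position:** the last pictures show the box fully under the board and only the handle sticking out. The handle measures about 58 mm out of the front. That puts the back of the handle, where the box starts, about 30 mm inside the board's front edge. The tray is within about 2 mm of the stand's middle and was aligned to within about 1–2°.
- **Forces:** wrist force stayed around 10 N per axis in every reading while sliding.
- **Deep tray:** it looked unmoved in the last full view, taken just before insertion. My final picture comparison of its area was inconclusive (mean difference 13), probably because the arm or its shadow had moved into that area. The arm passed over it at 190 mm with no contact force.

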